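Clear the stone offcuts into the chip bin

ROBOT

A 6-joint arm with a two-finger parallel gripper is mounted at the origin on the work surface. World frame = base frame: x ahead of the robot, y to its left, z up, the work surface at z = 0. Lengths are in mm, angles in rad, forces in N, time in s.
With the tool pointing down it reaches from about 325 to 750 mm from the base axis. Payload 7.6 kg.
Tool frame: the origin (TCP) lies on the mounting face of the last link; the fingertips stand 173 mm ahead of it and the grasp point (between the pads) lies 155 mm ahead of it; z points along the fingers, y is the line along which they close (so a half turn about z gives the same grasp; the last joint's range is limited). The gripper opens to 85 mm and grips with 20 to 120 N. Pads are 22 mm wide; open, the fingers measure 114 mm over their backs; the gripper's body (76 mm by 85 mm) begins 54 mm behind the grasp point. The pads swing forward as they close: fully open they stand 13 mm farther back than shut.
Start: joints at [1.22, 0.052, 1.401, -0, 1.689, -0.07], TCP at [145.468, 504.448, 404.723] pointing down, gripper open.
Joint ranges: [-2.9, 2.9], [-0.91, 2.17], [0.12, 2.37], [-1.06, 4.2], [0.26, 2.73], [-2.93, 2.93]. Speed limits (rad/s): [2.57, 2.57, 3.01, 3.14, 3.14, 3.14].

INTERFACE

Orientations are given as a 3x3 rotation matrix whose columns are the frame's x, y, z axes.
In Python, from plant import get_state, get_image, get_calibration, sign_off gives the robot as it stands.
- The arm moves only by the tool apply_moves, never from a script. Its argument "steps" is a list that holds one entry, the list of rows, each a list of 5 numbers: the closure, from 0 (fully open) to 1 (shut), then the shift along the tool's x, y, z scaled (see below), then the turn about the tool's z scaled (see below). In form: [[[hand, tx, ty, tz, roll], ...]]. A call has 1 to 10 rows; each row is the pose to reach, as a shift and turn from the pose commanded when the call began, along the tool's axes at that moment; what a row does not reach only later rows make up. The controller multiplies each number of a shift by 0.5 m and each number of a turn by 90 degrees. A row lasts 1/10 s, in which the tool goes at most 50 mm and 8.59 degrees, less where a joint would pass 70% of its speed; a pose out of reach is approached as far as the arm can. A call with a number of a shift or a turn outside -1 to 1 is refused whole. A call with a gripper value outside its range is refused whole. The fingers move at their own pace and stop on an object; "newtons" is the grip in N (left out, the last holds). Time passes only in rows, so rows that repeat a pose let the fingers close. It gives the time, the measured TCP pose, the force, the opening and the grip force at its end, in the units of the state.
- get_state(): the state, without advancing time (a new reading comes with each control period).
- get_image(name): name is "side" or "top"; returns the picture (400x640x3 uint8, red, green, blue); there is no depth.
- get_calibration(name): a dict with "K" (3x3 intrinsics, pixels), "R" (3x3) and "t" (3): a world point X has camera coordinates R X + t. Camera axes: x right, y down, z forward; pixel columns grow to the right and rows downward; lengths in mm; the calibration is good to about 2 mm. A picture is of the moment at which its call begins. get_calibration takes no time and is no camera call.
- sign_off(): hands the job in; it is judged then, once.
The state is a dict: "time_s": time; "qpos": joint angles; "joint_vel": joint speeds; "joint_efforts": joint torques, N m; "ee_pos": TCP position; "eef_rot": TCP orientation; "ft_force": force on the tool from outside, world axes, zero at the start; "wrist_torque": the same for the moment, N m; "width": finger opening in mm; "grasp_force": force on a finger pad.
Only numpy, scipy, OpenCV 4.12 (cv2) and the standard library are available. Lean on these libraries where they do the work, as an engineer would, in place of code of your own. Each camera call takes 0.05 s, during which the arm holds its last target. There are 200 camera calls.

TASK

Clear the two rough, broken stone offcuts off the granite bench top into the steel chip bin that hangs on the bench's front edge. Leave the flat slate sample square where it lies.

Things in the scene. Friction and masses are not known exactly. Their poses are not given: they have to be found in the camera images.
- big_offcut: Larger offcut on the bench: rough pale stone, 74 mm long (x), 44 mm thick (y), 52 mm high, about 0.33 kg. Faces y = -22 and +22 mm are sawn flat, parallel and upright, good to grip; ends and top are broken. Origin: middle of its underside, z up, any yaw. It, the small offcut and the slate share three places (left, middle, right), at least 120 mm apart centre to centre.
- small_offcut: Smaller offcut: same stone, 55 mm long (x), 34 mm thick (y), 40 mm high with a peaked top, about 0.12 kg. Faces y = -17 and +17 mm are sawn flat, parallel and upright; 25 mm up they are still about 38 mm long, 18 mm or more either side of the origin. Origin: middle of its underside, z up, any yaw.
- slate: Bystander, to be left alone: flat blue-grey slate sample square, 60 x 60 x 10 mm. Origin: middle of its underside. A bush hammer, calipers and clear goggles also lie on the bench, lower than 65 mm and more than 80 mm from the offcuts' centres.
- bin_mouth (a point): Centre of the bin's mouth in its rim plane; x away from bench, y along its edge, z up. Opening 160 (x) x 260 mm (y), 170 mm deep. Rim 11 mm below the bench top (z = 0, edge at x = 560 mm); a fixed steel lip, 5 mm below the top, reaches 40 mm out over the gap. It leans out 0 to 0.1 rad on a stiff bottom hinge, stays as left, and hangs anywhere along the edge.

How it is judged (in metres and radians):
At the end, for the whole second after the job is handed in: Both offcuts lie at rest inside the chip bin (within its walls and at least 20 mm below the rim), and the slate sample is within 20 mm of where it lay (x of big_offcut in the frame of bin_mouth between -0.085 and 0.085 m and y of big_offcut in the frame of bin_mouth between -0.135 and 0.135 m and z of big_offcut in the frame of bin_mouth between -0.19 and -0.02 m and x of small_offcut in the frame of bin_mouth between -0.085 and 0.085 m and y of small_offcut in the frame of bin_mouth between -0.135 and 0.135 m and z of small_offcut in the frame of bin_mouth between -0.19 and -0.02 m and linear speed of each of big_offcut, small_offcut below 0.03 m/s and distance of slate from where it was at the start of the episode below 0.02 m); the robot touches nothing.
It fails at once if the slate sample is moved by more than 20 mm (distance of slate from where it was at the start of the episode above 0.02 m).
It also fails if it takes over 48 s, if anything falls off the work surface, if the arm or the gripper's body presses on something with over 40 N, if the wrist force passes 120 N, or if a joint passes its speed limit or range.

## Working session

There is one attempt and no reset: what is moved stays moved. The work goes in short steps, Python scripts to look and compute and a tool call to move; the robot and the scene stay as the last step left them, time stands still between calls to the robot, and variables do not carry over. Pictures are saved under pics/ and viewed, at most 10 in all, crops included, and the job is handed in when it is done.

Besides the shell and the picture viewer there is one more tool, called after "Emit:" by a JSON object that holds its "op" and its "data". apply_moves: Moves the arm, as the interface text tells. Shifts and turns lie within -1 to 1; 1 stands for 0.5 m of shift or 90 degrees of turn. Its arguments: {"type":"object","properties":{"steps":{"type":"array"},"newtons":{"type":"number"}},"required":["steps"]}

```bash
mkdir -p pics
python3 - <<'E'
from plant import *
import cv2,numpy as np
for n in("top","side"):
    im=get_image(n);cv2.imwrite(f"pics/{n}0.png",im[:,:,::-1]);c=get_calibration(n)
    print(n,np.round(c["K"],1).tolist(),np.round(c["R"],3).tolist(),np.round(c["t"],1))
s=get_state();print(s["time_s"],s["ee_pos"],np.round(s["eef_rot"],3).tolist(),s["width"])
E
```

```text
top [[443.2, 0.0, 333.3], [0.0, 443.2, 202.9], [0.0, 0.0, 1.0]] [[-0.026, -1.0, 0.015], [-0.992, 0.024, -0.126], [0.126, -0.019, -0.992]] [ -4.6 538.5 791.9]
side [[449.3, 0.0, 316.2], [0.0, 449.3, 199.8], [0.0, 0.0, 1.0]] [[1.0, -0.014, 0.009], [-0.004, -0.715, -0.7], [0.016, 0.699, -0.715]] [-536.3   17.1  762.5]
0.1 [145.4765112  504.41951431 403.94231473] [[-0.961, 0.277, -0.0], [0.277, 0.961, -0.001], [0.0, -0.001, -1.0]] 85.45869056386573
```

View pics/top0.png

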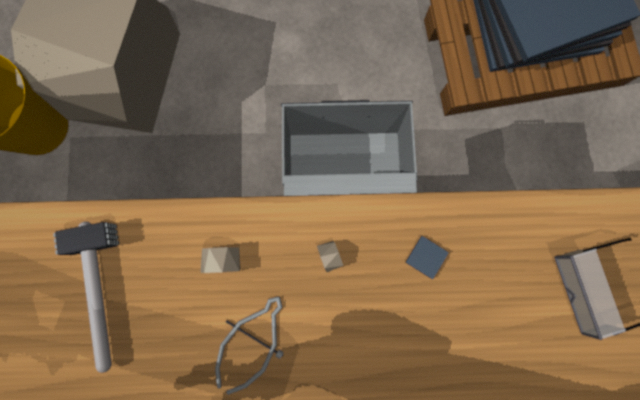

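View pics/side0.png

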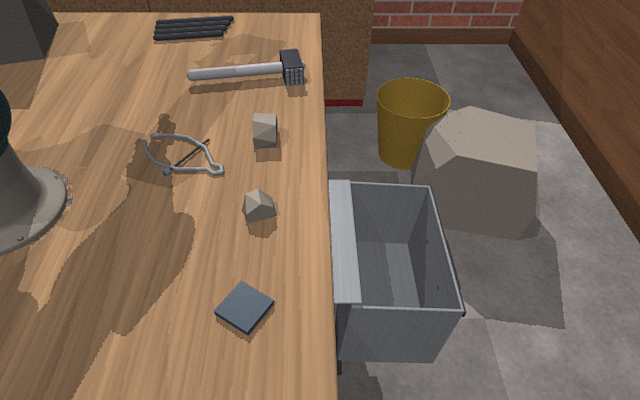

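Top view: big offcut at about (220,258), small at (330,256), slate at (427,257), bin rim (282,102)–(413,101) down to the lip at row ~175–192. Next, magnified crops of the offcuts, since I need their yaw.

```bash
cat > h.py <<'E'
from plant import *
import numpy as np,cv2
def ray(n,uv,z):
    c=get_calibration(n);K,R,t=map(np.array,(c["K"],c["R"],c["t"]))
    o=-R.T@t; d=R.T@np.linalg.inv(K)@np.array([uv[0],uv[1],1.]);return o+d*(z-o[2])/d[2]
E
python3 - <<'E'
from h import *
t=cv2.imread("pics/top0.png");s=cv2.imread("pics/side0.png")
f=lambda im,x,y:cv2.resize(im[y:y+36,x:x+48],None,fx=8,fy=8,interpolation=cv2.INTER_CUBIC)
a=np.vstack([np.hstack([f(t,196,240),f(t,306,238)]),np.hstack([f(s,241,110),f(s,235,184)])])
cv2.imwrite("pics/crops.png",a)
for uv in[(282,102),(413,101),(416,192),(283,193),(413,175),(283,176)]:print("top",uv,ray("top",uv,-11).round())
for uv in[(430,186),(463,310),(330,182),(335,302),(351,182),(361,300)]:print("side",uv,ray("side",uv,-11).round())
E
```

```text
top (282, 102) [752.  79. -11.]
top (413, 101) [ 749. -186.  -11.]
top (416, 192) [ 562. -183.  -11.]
top (283, 193) [566.  80. -11.]
top (413, 175) [ 596. -179.  -11.]
top (283, 176) [600.  79. -11.]
side (430, 186) [747.  67. -11.]
side (463, 310) [ 746. -192.  -11.]
side (330, 182) [563.  78. -11.]
side (335, 302) [ 561. -177.  -11.]
side (351, 182) [602.  78. -11.]
side (361, 300) [ 600. -174.  -11.]
```

View pics/crops.png

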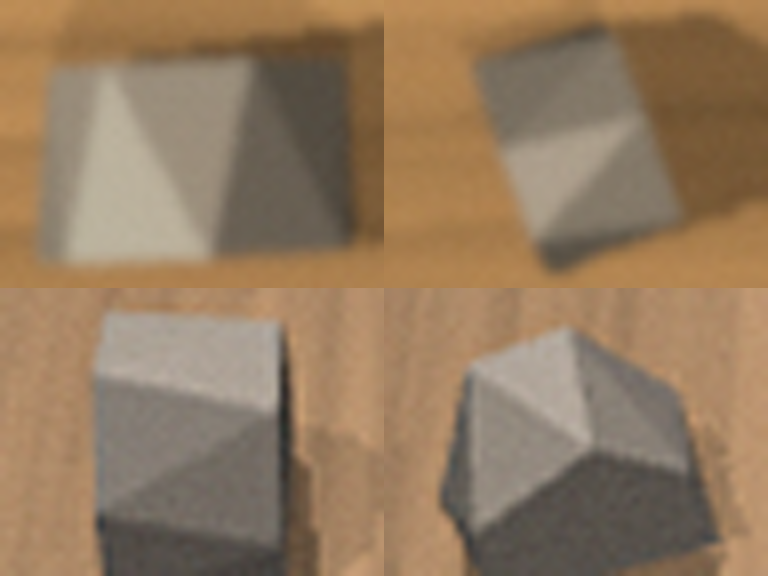

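Crops: the big offcut's sawn faces run nearly along image columns (corners (50,65),(345,60),(352,245),(42,262) in the crop). The small one is turned about 20° (corners (475,65),(605,25),(680,220),(550,270)).

Run:
```python
from h import *
S=get_state();R=S["eef_rot"];p=np.array(S["ee_pos"])
def crop(pts,ox,oy,dx): return [((x-dx+.5)/8-.5+ox,y/8-.5+oy) for x,y in pts]
for nm,pts,z in(("big",crop([(50,65),(345,60),(352,245),(42,262)],196,240,0),28),("small",crop([(475,65),(550,270),(680,220),(605,25)],306,238,384),8)):
    W=np.array([ray("top",u,z)[:2] for u in pts]);c=W.mean(0)
    e=[W[1]-W[0],W[2]-W[3]];a=[np.degrees(np.arctan2(v[1],v[0])) for v in e]
    print(nm,W.round().tolist(),"c",c.round(1),"long len",[np.linalg.norm(v).round() for v in e],"long dir",np.round(a,1),"thick",np.linalg.norm(W[0]-W[3]).round(),np.linalg.norm(W[1]-W[2]).round())
print("side small base",ray("side",(276.75,215.75),0).round(),ray("side",(242.4,210.5),0).round())
# side big: silhouette columns at mid height
print("side big",[ray("side",((x+.5)/8-.5+241,(y-288)/8+110),52).round() for x,y in((105,312),(282,322),(97,375),(280,410))])
m=cv2.imread("pics/top0.png");print("slate",ray("top",(427,257),10).round())
print("toolx heading",np.degrees(np.arctan2(R[1][0],R[0][0])))
```

```text
big [[462.0, 227.0], [461.0, 159.0], [419.0, 157.0], [417.0, 228.0]] c [439.6 192.6] long len [np.float64(68.0), np.float64(71.0)] long dir [-90.5 -88.4] thick 45.0 42.0
small [[461.0, 15.0], [412.0, -2.0], [423.0, -33.0], [469.0, -16.0]] c [441.2  -9.2] long len [np.float64(51.0), np.float64(49.0)] long dir [-161.1 -160.4] thick 32.0 33.0
side small base [469. -16.   0.] [410.  -4.   0.]
side big [array([417., 208.,  52.]), array([460., 204.,  52.]), array([417., 182.,  52.]), array([461., 168.,  52.])]
slate [ 434. -193.   10.]
toolx heading 163.91014881380443
```

Emit:
{"op": "apply_moves", "data": {"steps": [[[0, -0.739, -0.435, 0.2, 0.82], [0, -0.739, -0.435, 0.2, 0.82], [0, -0.739, -0.435, 0.2, 0.82], [0, -0.739, -0.435, 0.2, 0.82], [0, -0.739, -0.435, 0.2, 0.82], [0, -0.739, -0.435, 0.2, 0.82], [0, -0.739, -0.435, 0.2, 0.82], [0, -0.739, -0.435, 0.2, 0.82], [0, -0.739, -0.435, 0.2, 0.82], [0, -0.739, -0.435, 0.2, 0.82]]], "newtons": 60}}

```text
time_s: 1.1
ee_pos: [442.0, 189.9, 302.8]
eef_rot: [[0.006, 1.0, -0.003], [1.0, -0.006, -0.002], [-0.002, -0.003, -1.0]]
ft_force: [-1.3, 0.4, -0.8]
width: 85.2
grasp_force: 0.0
```

Emit:
{"op": "apply_moves", "data": {"steps": [[[0, 0, 0, 0, 0], [0, 0, 0, 0, 0]]]}}

```text
time_s: 1.3
ee_pos: [439.8, 193.7, 304.9]
eef_rot: [[-0.004, 1.0, -0.0], [1.0, 0.004, 0.0], [0.0, -0.0, -1.0]]
ft_force: [0.1, -0.5, 0.5]
width: 85.5
grasp_force: 0.0
```

Run:
```python
from h import *
S=get_state();R=np.array(S["eef_rot"]);print(S["time_s"],S["ee_pos"],R.round(3).tolist(),S["qpos"])
```

```text
1.3 [439.77836546 193.72629458 304.85406406] [[-0.004, 1.0, -0.0], [1.0, 0.004, 0.0], [0.0, -0.0, -1.0]] [ 3.37975794e-01 -1.81803954e-02  1.67283530e+00  4.30906950e-04
  1.48680506e+00  3.34435489e-01]
```

Emit:
{"op": "apply_moves", "data": {"steps": [[[0, 0, 0, 0.06, 0], [0, 0, 0, 0.12, 0], [0, 0, 0, 0.17, 0], [0, 0, 0, 0.21, 0], [0, 0, 0, 0.235, 0], [0, 0, 0, 0.25, 0], [0, 0, 0, 0.25, 0], [0, 0, 0, 0.25, 0]]]}}

```text
time_s: 2.1
ee_pos: [440.5, 193.4, 180.6]
eef_rot: [[-0.002, 1.0, 0.001], [1.0, 0.002, 0.001], [0.001, 0.001, -1.0]]
ft_force: [0.1, 0.3, 0.2]
width: 85.4
grasp_force: 0.0
```

Emit:
{"op": "apply_moves", "data": {"steps": [[[1, 0, 0, 0, 0], [1, 0, 0, 0, 0], [1, 0, 0, 0, 0], [1, 0, 0, 0, 0], [1, 0, 0, 0, 0], [1, 0, 0, 0, 0], [1, 0, 0, 0, 0], [1, 0, 0, 0, 0]]]}}

```text
time_s: 2.9
ee_pos: [440.4, 193.2, 180.4]
eef_rot: [[-0.002, 1.0, 0.001], [1.0, 0.002, 0.0], [0.0, 0.001, -1.0]]
ft_force: [-2.5, -0.0, 5.4]
width: 43.2
grasp_force: 62.8
```

Emit:
{"op": "apply_moves", "data": {"steps": [[[1, 0, 0, -0.04, 0], [1, 0, 0, -0.09, 0], [1, 0, 0, -0.15, 0], [1, 0, 0, -0.2, 0], [1, 0, 0, -0.2, 0], [1, 0, 0, -0.2, 0]]]}}

```text
time_s: 3.5
ee_pos: [440.0, 193.0, 278.4]
eef_rot: [[-0.002, 1.0, -0.001], [1.0, 0.002, -0.0], [-0.0, -0.001, -1.0]]
ft_force: [-1.0, -0.5, -3.7]
width: 43.0
grasp_force: 62.7
```

Run:
```python
from h import *
cv2.imwrite("pics/lift.png",get_image("side")[:,:,::-1])
```

```text
(no output)
```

View pics/lift.png

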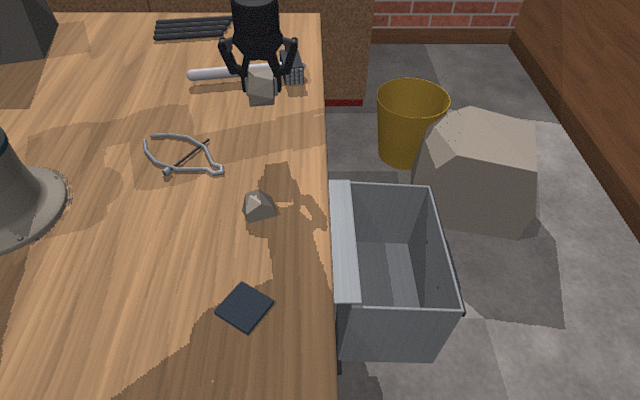

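The big offcut is held and lifted (pixel 262,85). Carrying it over the bin next, turned so that the fingers open along the bin's long side.

Emit:
{"op": "apply_moves", "data": {"steps": [[[1, -0.06, 0.07, 0, 0.1], [1, -0.12, 0.13, 0, 0.2], [1, -0.18, 0.19, 0, 0.3], [1, -0.24, 0.26, 0, 0.4], [1, -0.3, 0.33, 0, 0.5], [1, -0.36, 0.4, 0, 0.6], [1, -0.42, 0.466, 0, 0.7], [1, -0.42, 0.466, 0, 0.8], [1, -0.42, 0.466, 0, 0.9], [1, -0.42, 0.466, 0, 1]]]}}

```text
time_s: 4.55
ee_pos: [673.5, -16.9, 275.5]
eef_rot: [[0.998, 0.066, -0.006], [0.066, -0.998, 0.001], [-0.006, -0.001, -1.0]]
ft_force: [-0.8, -0.5, -4.2]
width: 43.6
grasp_force: 63.5
```

Emit:
{"op": "apply_moves", "data": {"steps": [[[1, 0, 0, 0, 0], [1, 0, 0, 0, 0], [1, 0, 0, 0, 0]]]}}

```text
time_s: 4.85
ee_pos: [673.5, -16.4, 278.6]
eef_rot: [[0.997, 0.076, -0.002], [0.076, -0.997, 0.0], [-0.002, -0.0, -1.0]]
ft_force: [0.4, -0.0, -4.0]
width: 43.6
grasp_force: 63.5
```

Run:
```python
from h import *
cv2.imwrite("pics/over.png",get_image("side")[:,:,::-1])
S=get_state();print(S["ee_pos"],S["qpos"])
```

```text
[673.52665272 -16.37633598 278.98572755] [-7.91232409e-02  5.37440217e-01  1.06848805e+00  1.02238941e-04
  1.53662203e+00  1.41651816e+00]
```

View pics/over.png

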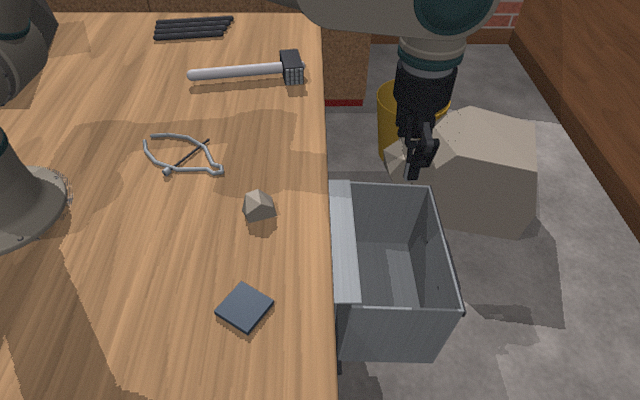

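Over the bin: the offcut hangs at about (410,155), above the mouth. Lowering it into the bin and releasing.

Emit:
{"op": "apply_moves", "data": {"steps": [[[1, 0, 0, 0.05, 0], [1, 0, 0, 0.11, 0], [1, 0, 0, 0.17, 0], [1, 0, 0, 0.23, 0], [1, 0, 0, 0.28, 0], [1, 0, 0, 0.31, 0], [1, 0, 0, 0.31, 0], [1, 0, 0, 0.31, 0]]]}}

```text
time_s: 5.7
ee_pos: [674.1, -16.4, 125.8]
eef_rot: [[0.997, 0.073, 0.001], [0.073, -0.997, -0.0], [0.001, 0.0, -1.0]]
ft_force: [0.7, -0.4, -3.2]
width: 43.1
grasp_force: 63.4
```

Emit:
{"op": "apply_moves", "data": {"steps": [[[0.2, 0, 0, 0, 0], [0.2, 0, 0, 0, 0], [0.2, 0, 0, 0, 0], [0.2, 0, 0, 0, 0], [0.2, 0, 0, 0, 0], [0.2, 0, 0, -0.08, 0], [0.2, 0, 0, -0.16, 0], [0.2, 0, 0, -0.24, 0], [0, 0, 0, -0.31, 0], [0, 0, 0, -0.31, 0]]]}}

```text
time_s: 6.7
ee_pos: [674.6, -16.5, 287.4]
eef_rot: [[0.997, 0.073, 0.012], [0.073, -0.997, -0.001], [0.012, 0.002, -1.0]]
ft_force: [0.1, 0.1, 1.3]
width: 85.3
grasp_force: 0.0
```

Run:
```python
from h import *
S=get_state();R=np.array(S["eef_rot"]);p=np.array(S["ee_pos"])
print(p,R.round(3).tolist(),(R.T@(np.array([441,-9,290])-p)/500).round(3),np.degrees(np.arctan2(R[1,0],R[0,0])))
```

```text
[674.55628865 -16.51538309 287.44488302] [[0.997, 0.073, 0.012], [0.073, -0.997, -0.001], [0.012, 0.002, -1.0]] [-0.465 -0.049 -0.011] 4.172728486549487
```

Emit:
{"op": "apply_moves", "data": {"steps": [[[0, -0.1, -0.01, 0, -0.05], [0, -0.2, -0.02, 0, -0.1], [0, -0.3, -0.03, 0, -0.167], [0, -0.4, -0.04, 0, -0.167], [0, -0.465, -0.049, 0, -0.167], [0, -0.465, -0.049, 0, -0.167], [0, -0.465, -0.049, 0, -0.167], [0, -0.465, -0.049, 0, -0.167], [0, -0.465, -0.049, 0, -0.167]]]}}

```text
time_s: 7.6
ee_pos: [440.8, -9.0, 279.7]
eef_rot: [[0.944, 0.329, 0.0], [0.329, -0.944, 0.0], [0.0, -0.0, -1.0]]
ft_force: [0.4, -0.1, 0.7]
width: 85.6
grasp_force: 0.0
```

Run:
```python
from h import *
cv2.imwrite("pics/mid.png",get_image("side")[:,:,::-1])
```

```text
(no output)
```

View pics/mid.png

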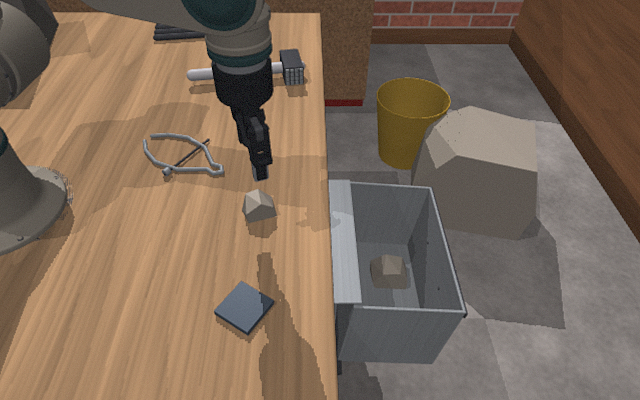

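The big offcut lies in the bin at (388,268), and the gripper is above the small one (258,205). Grasping it now.

Emit:
{"op": "apply_moves", "data": {"steps": [[[0, 0, 0, 0.06, 0], [0, 0, 0, 0.12, 0], [0, 0, 0, 0.165, 0], [0, 0, 0, 0.195, 0], [0, 0, 0, 0.21, 0], [0, 0, 0, 0.21, 0], [0, 0, 0, 0.21, 0]]], "newtons": 40}}

```text
time_s: 8.35
ee_pos: [440.5, -9.0, 175.3]
eef_rot: [[0.944, 0.329, 0.001], [0.329, -0.944, -0.0], [0.001, 0.0, -1.0]]
ft_force: [0.6, -0.1, 0.4]
width: 85.5
grasp_force: 0.0
```

Emit:
{"op": "apply_moves", "data": {"steps": [[[1, 0, 0, 0, 0], [1, 0, 0, 0, 0], [1, 0, 0, 0, 0], [1, 0, 0, 0, 0], [1, 0, 0, 0, 0], [1, 0, 0, 0, 0], [1, 0, 0, 0, 0], [1, 0, 0, 0, 0]]]}}

```text
time_s: 9.15
ee_pos: [440.2, -8.9, 175.2]
eef_rot: [[0.944, 0.329, 0.001], [0.329, -0.944, 0.0], [0.001, 0.0, -1.0]]
ft_force: [-0.8, 0.2, 6.4]
width: 33.4
grasp_force: 41.2
```

Emit:
{"op": "apply_moves", "data": {"steps": [[[1, 0, 0, -0.04, 0], [1, 0, 0, -0.09, 0], [1, 0, 0, -0.15, 0], [1, 0, 0, -0.2, 0], [1, 0, 0, -0.2, 0], [1, 0, 0, -0.2, 0]]]}}

```text
time_s: 9.75
ee_pos: [439.7, -8.9, 273.8]
eef_rot: [[0.944, 0.329, -0.001], [0.329, -0.944, 0.0], [-0.001, -0.0, -1.0]]
ft_force: [-0.9, 0.3, -2.0]
width: 33.5
grasp_force: 40.4
```

Run:
```python
from h import *
S=get_state();R=np.array(S["eef_rot"]);p=np.array(S["ee_pos"])
print(p,(R.T@(np.array([674,-60,p[2]])-p)/500).round(3))
```

```text
[439.73452098  -8.91609163 273.84531543] [ 0.409  0.251 -0.   ]
```

Emit:
{"op": "apply_moves", "data": {"steps": [[[1, 0.08, 0.06, 0, 0.05], [1, 0.16, 0.12, 0, 0.1], [1, 0.24, 0.17, 0, 0.15], [1, 0.32, 0.22, 0, 0.2], [1, 0.4, 0.28, 0, 0.2], [1, 0.4, 0.28, 0, 0.2], [1, 0.4, 0.28, 0, 0.2], [1, 0.4, 0.28, 0, 0.2]]]}}

```text
time_s: 10.55
ee_pos: [674.1, -75.0, 273.3]
eef_rot: [[1.0, 0.021, -0.002], [0.021, -1.0, 0.001], [-0.002, -0.001, -1.0]]
ft_force: [-0.2, -0.6, -0.3]
width: 33.6
grasp_force: 40.3
```

Emit:
{"op": "apply_moves", "data": {"steps": [[[1, 0, 0, 0.05, 0], [1, 0, 0, 0.11, 0], [1, 0, 0, 0.17, 0], [1, 0, 0, 0.23, 0], [1, 0, 0, 0.28, 0], [1, 0, 0, 0.3, 0], [1, 0, 0, 0.3, 0], [1, 0, 0, 0.3, 0]]]}}

```text
time_s: 11.35
ee_pos: [675.2, -75.3, 126.9]
eef_rot: [[1.0, 0.021, 0.003], [0.021, -1.0, -0.0], [0.003, 0.0, -1.0]]
ft_force: [1.1, 0.2, -1.3]
width: 33.2
grasp_force: 40.3
```

Emit:
{"op": "apply_moves", "data": {"steps": [[[0.2, 0, 0, 0, 0], [0.2, 0, 0, 0, 0], [0.2, 0, 0, 0, 0], [0.2, 0, 0, 0, 0], [0.2, 0, 0, 0, 0], [0.2, 0, 0, -0.08, 0], [0.2, 0, 0, -0.16, 0], [0.2, 0, 0, -0.24, 0], [0, 0, 0, -0.31, 0], [0, 0, 0, -0.31, 0]]]}}

```text
time_s: 12.35
ee_pos: [675.8, -75.5, 287.4]
eef_rot: [[1.0, 0.021, 0.012], [0.021, -1.0, -0.002], [0.012, 0.002, -1.0]]
ft_force: [1.3, -0.3, 1.0]
width: 85.3
grasp_force: 0.0
```

Emit:
{"op": "apply_moves", "data": {"steps": [[[0, -0.1, 0, -0.1, 0], [0, -0.2, 0, -0.1, 0], [0, -0.3, 0, -0.1, 0], [0, -0.4, 0, -0.1, 0], [0, -0.4, 0, -0.1, 0], [0, -0.4, 0, -0.1, 0], [0, -0.4, 0, -0.1, 0]]]}}

```text
time_s: 13.05
ee_pos: [475.2, -79.6, 329.8]
eef_rot: [[1.0, 0.021, 0.001], [0.021, -1.0, -0.0], [0.001, 0.0, -1.0]]
ft_force: [-0.4, 0.1, 0.1]
width: 85.4
grasp_force: 0.0
```

Run:
```python
from h import *
cv2.imwrite("pics/end.png",np.vstack([get_image("side")[150:,:,::-1],get_image("top")[80:300,:,::-1]]))
```

```text
(no output)
```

View pics/end.png

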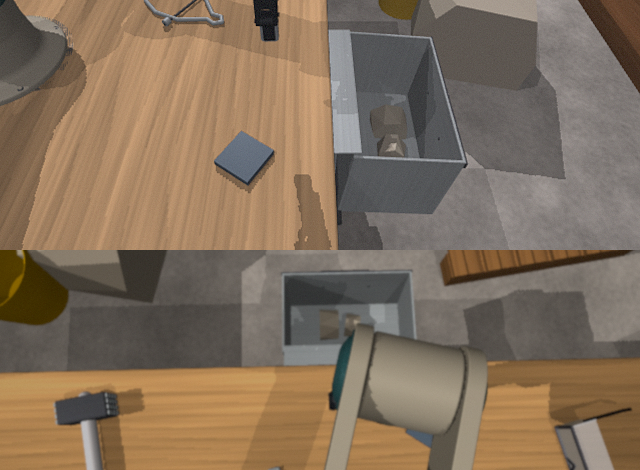

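Both offcuts lie in the bin, at (388,120) and (392,146) in the side part of the picture. The slate is unmoved at (244,158), and the gripper is clear.

```bash
python3 -c "
from plant import *
print(sign_off())"
```

```text
the job is handed in; nothing more can be done
None
```

Job handed in at about 13 s of the 48 s limit: in the last pictures both offcuts lie in the chip bin, the slate is where it started and the gripper is clear; the sign-off returned no verdict.

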